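# Drive the worn bushing out with the drift from its slide-lid case

### The job

The worn bronze bushing has to come out of the blue bearing block. Take the lid off the wooden drift case (lift it over the lip at the end where its pull is, draw it out of its grooves and lay it flat on the bench, pull up), take out the black drift bar and push its thin end through the bore of the block from the side without the flange, until the bushing drops into the small drawer behind. Then draw the drift out again and lay it back in its saddles in the open case, and leave the other things on the bench where they are.

Things in the scene. Friction and masses are not known exactly. Their poses are not given: they have to be found in the camera images.
- drift_case: Pale wooden slide-lid case, fixed; 170 (x) x 100 (y) x 56 mm, origin at the centre of its underside. The front end, towards the robot, is -x. Lid: on ledges 36 mm up, its top 41 mm up. Side walls 41 mm high, from x -33 mm back 56 mm. Well inside 154 x 76 mm, floor 5 mm up.
- case_lip (a point): Middle of the top edge of the front end board (8 mm thick), case x -81 mm, 41 mm up; its upper 5 mm is the lip that holds the closed lid, flush with the lid's top. Axes as the case. The lid must be raised 6 to 9 mm, level or front first, then slides out over the lip towards -x.
- case_rails (a point): Centre between the front ends of the two overhanging rails, case x -33 mm, 51 mm up. Rails run from here to the rear wall (x +77 mm) along both sides beyond y +-36 mm, undersides 51 mm, tops 56 mm up: the closed lid has 10 mm of play upward below them. After 110 mm of travel to -x the lid has left them and can be lifted off.
- case_saddle (a point): Where the middle of the drift lies: case x 0, y 0, 22 mm up, drift along the case, thin end to +x. Shaft saddles 10 mm wide at x -3 and +45 mm: flat bottom 16 mm up, flared cheeks to 27 mm; head rest at x -60 mm. Between x -48 and -10 mm fingers have free room beside the shaft, down to the floor.
- lid_pull (a point): Centre, half-way up, of the dark wooden pull on the lid: 16 (x) x 44 (y) x 18 mm high. The plywood lid under it is 151 x 85 x 5 mm, about 90 g; its centre is 52 mm to +x, its front edge 23.5 mm to -x, its underside 14 mm below this point. +x points to the rear of the closed case, where this point is at x -52 mm, 50 mm up.
- case_lid: The lid as a whole (see lid_pull): origin at the centre of its underside.
- drift_mid (a point): Middle of the black drift bar, on its axis. 139 mm long along x, 90 g: round head 18 mm thick from x -69 to -49 mm, shaft 12 mm thick from x -49 to +69 mm; +x is the thin end. It lies like a square bar and does not roll. Centre of mass about 10 mm towards the head.
- drift_tip (a point): Centre of the end face of the drift's thin end, 69 mm to +x of drift_mid; x along the bar.
- drift_bar: The drift as a whole: origin 9 mm below drift_mid.
- bearing_block: Blue arched bearing block, bolted down; origin at the centre of its underside. 40 mm thick (x -20 to +20 mm), 60 mm wide (84 mm over the ears), 85 mm high, brass grease nipple to 94 mm; foot 120 mm wide (y), 14 mm high, bolt heads to 24 mm. The open side, towards the robot, is -x; the bushing's flange lies on the +x face.
- bore_mouth (a point): Centre of the bore's mouth on the open side (block x -20 mm), 55 mm above the bench. The bore, 23 mm wide, runs level from here along +x through 40 mm of block. Push the drift's tip about 15 mm past the far face, 55 mm from here.
- bushing_mid (a point): Middle of the worn bronze bushing, on its axis: 32 mm long along x, 21 mm thick, flange 27 mm wide and 4 mm thick at +x; hole 9 mm, smaller than the drift. 60 g, slides with under 3 N. Its near end starts 12 mm inside the bore's mouth; it falls freely once pushed out.
- worn_bushing: The worn bushing as a whole, same origin as bushing_mid.
- catch_drawer: Small open grey parts drawer standing loose right behind the block, under the far end of the bore; 91 (x) x 50 (y) mm, walls 2 mm thick and 21 to 30 mm high, floor 2 mm; origin at the centre of its underside. Leave it there.
- white_carton: Bystander: white carton, 45 x 50 x 71 mm high; origin at the centre of its underside, as for the other bystanders.
- threadlock: Bystander: small red bottle, blue nozzle, 25 mm diameter, 69 mm high.
- bearing: Bystander: ball bearing lying flat, 38 mm diameter, 11 mm high.
- alu_block: Bystander: bare aluminium block lying flat, 34 x 60 x 14 mm.
- new_bushing: Bystander: new bronze bushing lying on the bench, 29 x 28 x 29 mm. Not the one to drive out.
- pocket_tape: Bystander: grey and yellow pocket tape measure standing, 28 x 50 x 41 mm.
- dc_motor: Bystander: silver DC motor lying, 85 (x) x 45 x 45 mm.
- tap_wrench: Bystander: tap wrench lying, 57 x 83 x 17 mm. Apart from these things the bench is free from 0.30 to 0.70 m ahead of the robot and 0.45 m to either side of it; taller equipment stands beyond.
Not all that is in view belongs to the job. Several things have the shape of the bearing_block; the one meant has the colours described above.

How it is judged:
By the outcome, as a careful person would: the job done as asked, in the order asked, and still so for the second after the job is handed in, with the robot touching nothing.
It also fails if it takes over 72 s, if anything falls off the work surface, if the arm or the gripper's body presses on something with over 40 N, if the wrist force passes 120 N, or if a joint passes its speed limit or range.

### The arm

A 7-joint arm with a two-finger parallel gripper is mounted at the origin on a cart in front of the work surface, level with it; the furniture and walls round the work are solid. World frame = base frame: x ahead of the robot, y to its left, z up, the work surface at z = 0. Lengths are in m, angles in rad, forces in N, time in s.
With the tool pointing down it reaches from about 0.425 to 1.025 m from the base axis. Payload 3.6 kg.
Tool frame: the origin (TCP) lies midway between the tips of the shut fingers; the grasp point (between the pads) lies 19 mm behind it; z points along the fingers, y is the line along which they close (so a half turn about z gives the same grasp; the last joint's range is limited). The gripper opens to 85 mm and grips with 20 to 120 N. Pads are 22 mm wide; open, the fingers measure 114 mm over their backs; the gripper's body (76 mm by 85 mm) begins 54 mm behind the grasp point. The pads swing forward as they close: fully open they stand 13 mm farther back than shut.
Start: joints at [1.042, 0.591, 0.048, 1.609, -0.033, 0.943, -0.034], TCP at [0.306, -0.657, 0.207] pointing down, gripper open.
Joint ranges: [-2.69, 2.69], [-0.47, 2.24], [-1.27, 1.36], [0.19, 2.51], [-1.53, 4.68], [0.08, 2.07], [-3.09, 3.09]. Speed limits (rad/s): [2.57, 2.57, 3.14, 3.14, 3.14, 3.14, 3.14].

### API

Orientations are given as a rotation vector (axis times angle).
In Python, from plant import get_state, grab_frame, get_calibration, close_job gives the robot as it stands.
- The arm moves only by the shell command python3 -m jog 'ROWS'. ROWS is text: rows parted by semicolons, each of 7 numbers parted by spaces: the turn, a rotation vector about the tool's x, y, z in rad, then the shift along the tool's x, y, z in mm, then the closure, from -1 (fully open) to 1 (shut), so that 0 is half open. In form: rx ry rz tx ty tz fingers; .... A call has 1 to 12 rows; each row is the pose to reach, as a shift and turn from the pose commanded when the call began, along the tool's axes at that moment; what a row does not reach only later rows make up. A row lasts 1/8 s, in which the tool goes at most 62.5 mm and 10.7 degrees, less where a joint would pass 70% of its speed; a pose out of reach is approached as far as the arm can. A call with a gripper value outside its range is refused whole. The fingers move at their own pace and stop on an object; the grip force is fixed at half the most. Time passes only in rows, so rows that repeat a pose let the fingers close. It gives the time, the measured TCP pose, the force, the opening and the grip force at its end, in the units of the state.
- get_state(): the state, without advancing time (a new reading comes with each control period).
- grab_frame(name): name is "side" or "top"; returns the picture (400x640x3 uint8, red, green, blue); there is no depth.
- get_calibration(name): a dict with "K" (3x3 intrinsics, pixels), "T" (4x4, takes a point from camera to world coordinates). Camera axes: x right, y down, z forward; pixel columns grow to the right and rows downward; lengths in m; the calibration is good to about 2 mm. A picture is of the moment at which its call begins. get_calibration takes no time and is no camera call.
- close_job(): hands the job in; it is judged then, once.
The state is a dict: "t": time; "joint_pos": joint angles; "joint_velocities": joint speeds; "effort": joint torques, N m; "tcp_pos": TCP position; "ee_rot": TCP orientation; "contact_force": force on the tool from outside, world axes, zero at the start; "wrist_torque": the same for the moment, N m; "width": opening from 0.0 (shut) to 1.0 (fully open); "grasp_force": force on a finger pad.
Only numpy, scipy, OpenCV 4.12 (cv2) and the standard library are available. Lean on these libraries where they do the work, as an engineer would, in place of code of your own. Each camera call takes 0.05 s, during which the arm holds its last target. There are 200 camera calls.

## Working session

There is one attempt and no reset: what is moved stays moved. The work goes in short steps, Python scripts to look and compute and a shell command to move; the robot and the scene stay as the last step left them, time stands still between calls to the robot, and variables do not carry over. Pictures are saved under pics/ and viewed, at most 10 in all, crops included, and the job is handed in when it is done.

```bash
mkdir -p pics; python3 - <<'E'
from plant import *
import cv2,numpy as np
np.set_printoptions(precision=4,suppress=True)
for n in("top","side"):
    f=grab_frame(n);cv2.imwrite(f"pics/{n}0.png",f[:,:,::-1]);c=get_calibration(n);print(n,c["K"],c["T"])
s=get_state();print({k:s[k] for k in("t","tcp_pos","ee_rot","width","contact_force")})
E
```

```text
top [[487.5103   0.     317.4493]
 [  0.     487.5103 200.6956]
 [  0.       0.       1.    ]] [[ 0.0276 -0.9944  0.1017  0.4078]
 [-0.9996 -0.0279 -0.0017 -0.013 ]
 [ 0.0045 -0.1016 -0.9948  1.5711]
 [ 0.      0.      0.      1.    ]]
side [[450.1515   0.     321.5947]
 [  0.     450.1515 200.4218]
 [  0.       0.       1.    ]] [[ 0.9986  0.0118 -0.0523  0.6278]
 [ 0.0498 -0.5639  0.8243 -1.3123]
 [-0.0198 -0.8257 -0.5637  0.9553]
 [ 0.      0.      0.      1.    ]]
{'t': 0.1, 'tcp_pos': array([ 0.3057, -0.6565,  0.2063]), 'ee_rot': array([-3.0653, -0.6788,  0.0009]), 'width': 0.9999428725270721, 'contact_force': array([0.3492, 0.6188, 0.4263])}
```

View pics/top0.png

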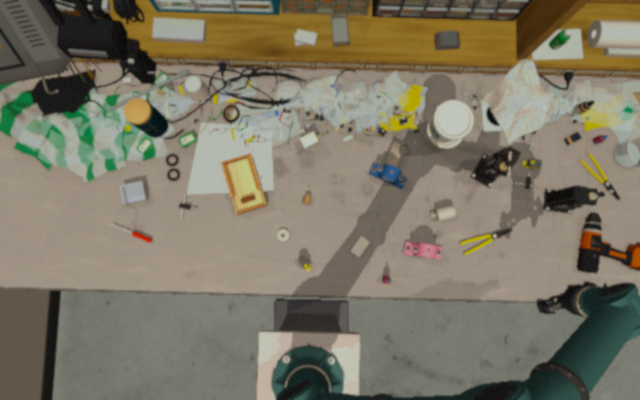

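View pics/side0.png

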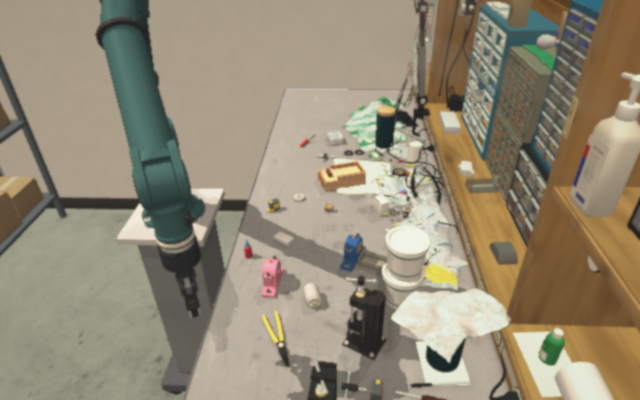

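The top view shows the case at about (244,183) with its pull at (248,198), the blue block at (388,174) and the drawer at (397,152). In the side view the case is at (342,176) and the block at (352,252). I'll enlarge both.

```bash
python3 - <<'E'
import cv2,numpy as np
t=cv2.imread("pics/top0.png");s=cv2.imread("pics/side0.png")
f=lambda i,x,y:cv2.resize(i[y:y+70,x:x+70*4//3-13],None,fx=4.2,fy=4.2,interpolation=cv2.INTER_CUBIC)
g=np.vstack([np.hstack([f(t,205,147),f(t,350,130)]),np.hstack([f(s,305,145),f(s,325,220)])])
print(g.shape);cv2.imwrite("pics/crop1.png",g)
E
```

```text
(588, 672, 3)
```

View pics/crop1.png

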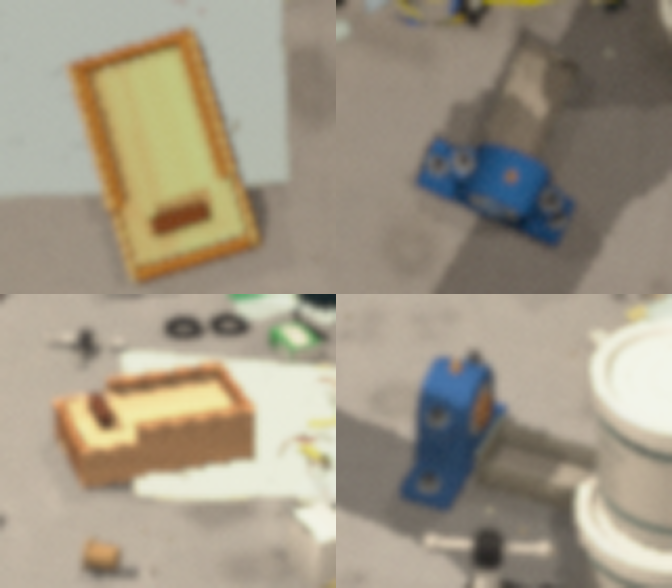

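The crops show the case outline (top, corners at crop px (70,65), (190,28), (258,245), (137,280)), the pull at (181,217), the block foot's ends at (428,162) and (564,225), and the nipple at (512,176). The block's flange faces the drawer.

```bash
cat > h.py <<'E'
import numpy as np,cv2
from plant import *
from scipy.spatial.transform import Rotation as R
np.set_printoptions(precision=4,suppress=True)
def ray(n,u,v):
    c=get_calibration(n);T=c["T"];d=T[:3,:3]@np.linalg.inv(c["K"])@[u,v,1];return T[:3,3],d/np.linalg.norm(d)
def onz(n,u,v,z):
    o,d=ray(n,u,v);return o+d*(z-o[2])/d[2]
def tri(a,b):
    A=np.zeros((3,3));y=np.zeros(3)
    for n,u,v in((("top",)+tuple(a)),(("side",)+tuple(b))):
        o,d=ray(n,u,v);M=np.eye(3)-np.outer(d,d);A+=M;y+=M@o
    return np.linalg.solve(A,y)
def proj(n,p):
    c=get_calibration(n);q=np.linalg.inv(c["T"])@np.append(p,1);q=c["K"]@q[:3];return q[:2]/q[2]
def st():
    s=get_state();return s
def goal(p,yaw):
    """tool-down pose: tool z down, tool x at world yaw -> shift mm, rotvec in present tool axes"""
    s=get_state();r=R.from_rotvec(s["ee_rot"]);c,n=np.cos(yaw),np.sin(yaw)
    g=R.from_matrix(np.array([[c,n,0],[n,-c,0],[0,0,-1]]))
    return (r.inv()*g).as_rotvec(),r.inv().apply(np.array(p)-s["tcp_pos"])*1000
E
python3 - <<'E'
from h import *
c=lambda x,y,X,Y:(X+(x+.5)/4.2-.5,Y+(y+.5)/4.2-.5)
P=lambda x,y,z:onz("top",*c(x,y,205,147),z)
rl,rr,fr,fl=P(70,65,.056),P(190,28,.056),P(258,245,.041),P(137,280,.041)
print(rl,rr,fr,fl)
rm,fm=(rl+rr)/2,(fl+fr)/2
print("len",np.linalg.norm((rm-fm)[:2]),"w",np.linalg.norm((rl-rr)[:2]),np.linalg.norm((fl-fr)[:2]),"centre",(rm+fm)/2,"yaw",np.arctan2(*(rm-fm)[[1,0]]),np.arctan2(*(rl-rr)[[1,0]])-np.pi/2,np.arctan2(*(fl-fr)[[1,0]])-np.pi/2)
t=cv2.imread("pics/top0.png");s=cv2.imread("pics/side0.png")
def cent(img,m,x,y,w,h):
    k=np.zeros_like(m);k[y:y+h,x:x+w]=m[y:y+h,x:x+w]
    n,l,stt,ce=cv2.connectedComponentsWithStats(k.astype(np.uint8));i=1+np.argmax(stt[1:,4]);return (l==i),ce[i],stt[i]
m,ce,a=cent(t,t.sum(2)<270,235,188,26,18);print("pull top",ce,a,onz("top",*ce,.059))
m2,ce2,a2=cent(s,s.sum(2)<270,322,160,17,25);print("pull side",ce2,a2,tri(ce,ce2))
b=t.astype(int);bl,cb,ab=cent(t,(b[:,:,0]-b[:,:,2]>35),360,150,60,50)
r=cv2.minAreaRect(np.argwhere(bl)[:,::-1].astype(np.float32));bx=cv2.boxPoints(r);print("blue",ab,r)
Q=lambda x,y,z:onz("top",*c(x-336,y,350,130),z)
a1,a2,b1,b2=Q(440,137,.014),Q(418,185,.014),Q(574,205,.014),Q(555,246,.014)
print(a1,a2,b1,b2,"L",np.linalg.norm((a1+a2-b1-b2)[:2]/2),"cen",(a1+a2+b1+b2)/4,"yaw",np.arctan2(*(a1+a2-b1-b2)[[1,0]])-np.pi/2)
print("nipple",Q(512,176,.092),"tri",tri(c(512-336,176,350,130),c(458-336,360-294,325,220)))
d1,d2=Q(523,32,.03),Q(577,60,.03);print("drawer far",d1,d2,(d1+d2)/2)
E
```

```text
[0.6763 0.2902 0.056 ] [0.7069 0.2016 0.056 ] [0.5462 0.1459 0.041 ] [0.5174 0.2354 0.041 ]
len 0.1691025851398857 w 0.09380244518329874 0.09403332287179342 centre [0.6117 0.2183 0.0485] yaw 0.333051539378524 0.3332119265763347 0.3116307690620246
pull top [247.3478 198.3696] [242 196  12   6  46] [0.5635 0.2031 0.059 ]
pull side [329.4 174.2] [329 173   2   3   5] [0.565  0.2053 0.0427]
blue [370 165  33  23 308] ((388.4403076171875, 172.9537353515625), (35.33116149902344, 16.40244483947754), 23.749494552612305)
[ 0.6973 -0.1965  0.014 ] [ 0.6594 -0.1802  0.014 ] [ 0.6472 -0.3004  0.014 ] [ 0.6151 -0.2861  0.014 ] L 0.11499635192814703 cen [ 0.6547 -0.2408  0.014 ] yaw -0.4227944918620221
nipple [ 0.6554 -0.2404  0.092 ] tri [ 0.6549 -0.24    0.0949]
drawer far [ 0.7778 -0.2571  0.03  ] [ 0.7571 -0.2987  0.03  ] [ 0.7674 -0.2779  0.03  ]
```

```bash
python3 - <<'E'
from h import *
print(goal([.563,.2025,.20],.33+np.pi/2))
for n,u,v in(("bearing",283,235),("wrench",186,206),("carton",133,191),("driver",135,233),("edge",200,291),("tape",306,260)):print(n,onz("top",u,v,.01))
E
```

```text
(array([-0.0018, -0.0014, -1.4649]), array([ 595.9238, -670.0419,    7.6391]))
bearing [0.4542 0.0913 0.01  ]
wrench [0.5384 0.4058 0.01  ]
carton [0.5821 0.5789 0.01  ]
driver [0.4475 0.5636 0.01  ]
edge [0.2706 0.3469 0.01  ]
tape [0.3769 0.0155 0.01  ]
```

```bash
python3 -m jog '0 0 -0.1 40 -45 0 0;0 0 -0.23 80 -90 0 0;0 0 -0.37 120 -135 0 0;0 0 -0.5 160 -180 0 0;0 0 -0.63 200 -225 0 0;0 0 -0.77 240 -270 0 0;0 0 -0.9 280 -315 0 0;0 0 -1.03 325 -365 0 0;0 0 -1.17 370 -415 0 0;0 0 -1.3 415 -465 0 0;0 0 -1.4 460 -515 0 0;0 0 -1.465 500 -562 0 0'; python3 -c "
from h import *
print(goal([.563,.2025,.10],.33+np.pi/2),goal([.563,.2025,.043],.33+np.pi/2))"
```

```text
t: 1.6
tcp_pos: [0.5174, 0.0473, 0.2073]
ee_rot: [1.824, 2.558, -0.0]
contact_force: [0.7, 0.2, -0.0]
width: 0.503
grasp_force: 0.0
(array([-0.0001,  0.0003,  0.0018]), array([131.9135,  93.7182, 107.2462])) (array([-0.0001,  0.0003,  0.0018]), array([131.9302,  93.7218, 164.2462]))
```

```bash
python3 -m jog '0 0 0 40 28 0 0;0 0 0 85 60 20 0;0 0 0 120 85 60 0;0 0 0 132 94 95 0;0 0 0 132 94 125 0;0 0 0 132 94 145 0;0 0 0 132 94 157 0;0 0 0 132 94 161 0;0 0 0 132 94 163 0;0 0 0 132 94 163 0'; python3 - <<'E'
from h import *
for n,(x,y) in {"top":(205,150),"side":(300,140)}.items():
    f=grab_frame(n)[y:y+65,x:x+80,::-1];globals()[n]=cv2.resize(f,None,fx=5,fy=5,interpolation=cv2.INTER_CUBIC)
cv2.imwrite("pics/pull.png",np.hstack([top,side]))
print(goal([.563,.2025,.043],.33+np.pi/2))
E
```

```text
t: 2.85
tcp_pos: [0.5638, 0.2011, 0.0451]
ee_rot: [1.826, 2.555, 0.002]
contact_force: [-0.4, 0.7, 0.5]
width: 0.499
grasp_force: 0.0
(array([ 0.0013, -0.0001, -0.0001]), array([ 1.4795, -0.2726,  2.1027]))
```

View pics/pull.png

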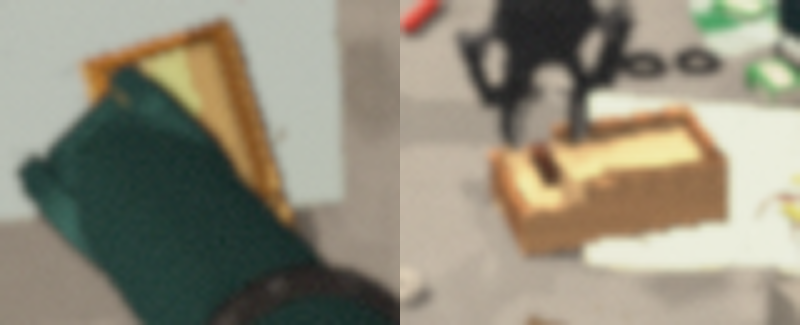

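The side view shows the fingers straddling the pull: tips at crop px (510,135) and (578,130), pull at (545,160). I'll close and lift.

```bash
python3 -m jog '0 0 0 0 0 1 0.3;0 0 0 0 0 1 0.6;0 0 0 0 0 1 0.8;0 0 0 0 0 1 1;0 0 0 0 0 1 1;0 0 0 0 0 1 1'
```

```text
t: 3.7
tcp_pos: [0.5632, 0.2011, 0.0434]
ee_rot: [-1.826, -2.556, -0.0]
contact_force: [0.2, 0.8, -0.7]
width: -0.005
grasp_force: 0.0
```

```bash
python3 - <<'E'
from h import *
p=get_state()["tcp_pos"];print(p,proj("side",p),proj("top",p))
print("pull pred side",proj("side",[.5632,.2021,.05]))
x,y=300,140
f=grab_frame("side")[y:y+65,x:x+80,::-1];cv2.imwrite("pics/pull2.png",cv2.resize(f,None,fx=8,fy=8,interpolation=cv2.INTER_CUBIC))
E
```

```text
[0.5632 0.2011 0.0434] [328.9717 174.6062] [248.6522 199.0104]
pull pred side [328.9544 173.0218]
```

View pics/pull2.png

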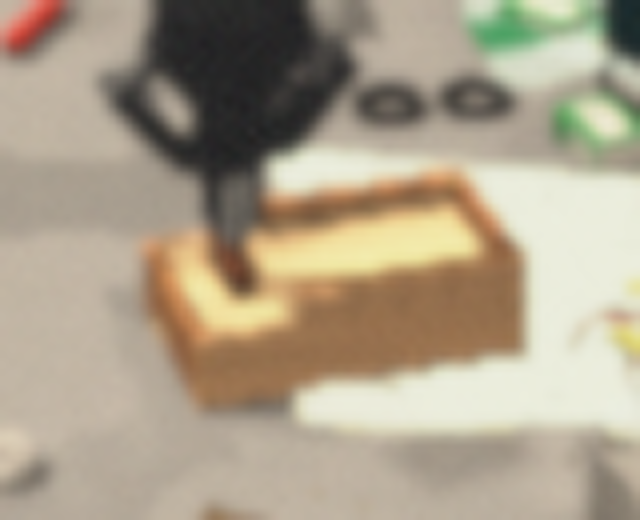

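The fingers shut on nothing, and the tip appears about 5 px higher than the TCP projects. I'll raise the hand clear and compare the shut tips' seen position with the reported TCP.

```bash
python3 -m jog '0 0 0 0 0 -15 1;0 0 0 0 0 -40 1;0 0 0 0 0 -60 1;0 0 0 0 0 -60 1;0 0 0 0 0 -60 1'; python3 - <<'E'
from h import *
p=get_state()["tcp_pos"];q=proj("side",p);print(p,q,proj("top",p),get_state()["joint_pos"])
x,y=300,125
f=grab_frame("side")[y:y+65,x:x+80,::-1];f=cv2.resize(f,None,fx=8,fy=8,interpolation=cv2.INTER_CUBIC)
cv2.circle(f,tuple(int(v) for v in (q-[x,y]+.5)*8),4,(0,0,255),-1)
cv2.imwrite("pics/pull3.png",f)
E
```

```text
t: 4.38
tcp_pos: [0.563, 0.2007, 0.1033]
ee_rot: [1.826, 2.556, -0.001]
contact_force: [-0.1, 0.2, 0.8]
width: 0.002
grasp_force: 0.0
[0.563  0.2007 0.1033] [328.7417 161.2747] [246.0752 197.0121] [-0.1353  0.5959 -0.3983  1.965   0.3676  0.6513 -0.4379]
```

View pics/pull3.png

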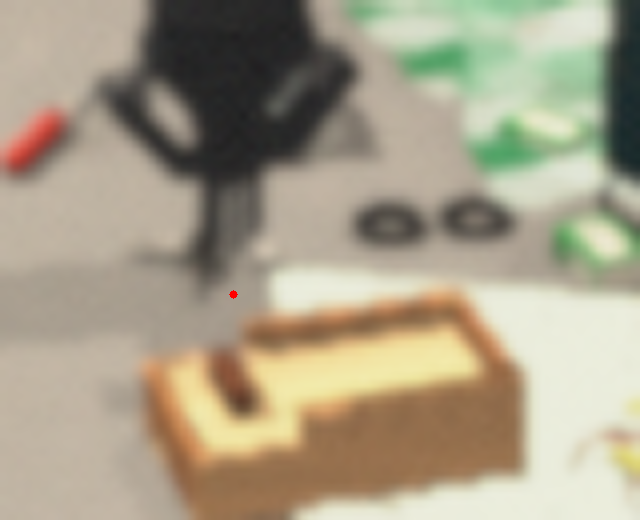

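The red dot is the reported TCP at crop (233,294), but the tips appear to end near (228,250), about 5 px higher. I'll check this against the start frames.

```bash
python3 - <<'E'
from h import *
p=np.array([.3057,-.6565,.2063])
print(proj("side",p),proj("top",p))
out=[]
for n in("side","top"):
    f=cv2.imread(f"pics/{n}0.png");q=proj(n,p);x,y=(150,250) if n=="side" else (515,265)
    g=cv2.resize(f[y:y+75,x:x+75],None,fx=5,fy=5,interpolation=cv2.INTER_CUBIC)
    for dz,col in((0,(0,0,255)),(.013,(0,255,255)),(.0,(0,0,255))):
        for dy in(-.0425,0,.0425):
            a=0.436-np.pi/2;r=proj(n,p+[dy*np.cos(a),dy*np.sin(a),dz]);cv2.circle(g,tuple(int(v) for v in(r-[x,y]+.5)*5),2,col,-1)
    out.append(g)
f=grab_frame("top")[150:225,205:280,::-1];out.append(cv2.resize(f,None,fx=5,fy=5)[:, :])
cv2.imwrite("pics/start.png",np.hstack(out[:2]))
E
```

```text
[195.6054 312.9297] [546.7463 294.0213]
```

View pics/start.png

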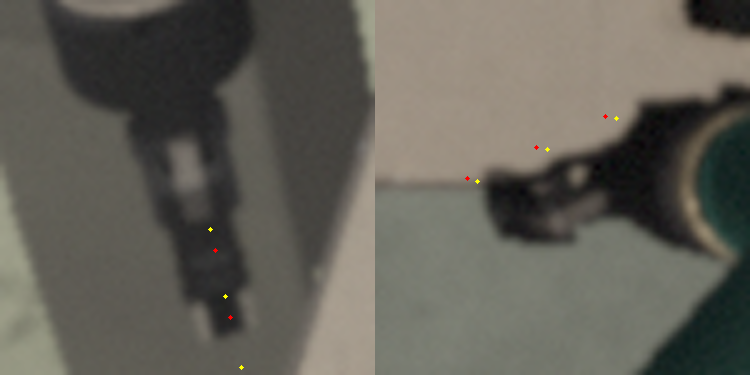

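Both start views also put the tips about 20 mm nearer the wrist than the reported TCP. That fits the fingers having shut above the pull at 59 mm. I'll feel for the lid with the fingers partly open.

```bash
python3 -m jog '0 0 0 0 0 15 0.3;0 0 0 0 0 40 0.3;0 0 0 0 0 58 0.3;0 0 0 0 0 66 0.3;0 0 0 0 0 70 0.3;0 0 0 0 0 70 0.3';python3 -m jog '0 0 0 0 0 2 0.3;0 0 0 0 0 4 0.3;0 0 0 0 0 4 0.3'; python3 -m jog '0 0 0 0 0 2 0.3;0 0 0 0 0 2 0.3;0 0 0 0 0 2 0.3'
```

```text
t: 5.22
tcp_pos: [0.5634, 0.2012, 0.0334]
ee_rot: [1.826, 2.556, 0.0]
contact_force: [0.4, -0.5, 0.5]
width: 0.353
grasp_force: 0.0
t: 5.6
tcp_pos: [0.5633, 0.201, 0.0295]
ee_rot: [1.826, 2.556, 0.0]
contact_force: [-0.5, -0.8, 0.0]
width: 0.352
grasp_force: 0.0
t: 5.98
tcp_pos: [0.5632, 0.2011, 0.0273]
ee_rot: [-1.826, -2.556, 0.0]
contact_force: [0.9, 0.2, 0.2]
width: 0.352
grasp_force: 0.0
```

```bash
python3 -m jog '0 0 0 0 0 1.5 0.3;0 0 0 0 0 3 0.3;0 0 0 0 0 3 0.3'; python3 -m jog '0 0 0 0 0 1.5 0.3;0 0 0 0 0 1.5 0.3'
```

```text
t: 6.35
tcp_pos: [0.5631, 0.201, 0.0242]
ee_rot: [-1.826, -2.556, 0.001]
contact_force: [-0.3, 0.4, 1.0]
width: 0.348
grasp_force: 0.0
t: 6.6
tcp_pos: [0.5632, 0.201, 0.0228]
ee_rot: [-1.826, -2.556, 0.0]
contact_force: [0.5, -0.1, -0.3]
width: 0.349
grasp_force: 0.0
```

```bash
python3 -m jog '0 0 0 0 0 0 0.6;0 0 0 0 0 0 1;0 0 0 0 0 0 1;0 0 0 0 0 0 1'
```

```text
t: 7.1
tcp_pos: [0.5635, 0.2012, 0.0232]
ee_rot: [1.826, 2.556, 0.001]
contact_force: [0.1, 0.5, 2.3]
width: 0.165
grasp_force: 59.9
```

```bash
python3 -m jog '0 0 0 0 0 -3 1;0 0 0 0 0 -6 1;0 0 0 0 0 -7.5 1;0 0 0 0 0 -7.5 1;0 0 0 0 -8 -7.5 1;0 0 0 0 -16 -7.5 1'
```

```text
t: 7.85
tcp_pos: [0.5471, 0.1955, 0.0302]
ee_rot: [-1.826, -2.556, 0.001]
contact_force: [-0.1, -0.1, -0.9]
width: 0.169
grasp_force: 59.4
```

Moving freely over the lip, with no drag force. I'll keep drawing the lid out.

```bash
python3 -m jog '0 0 0 0 -10 0 1;0 0 0 0 -24 0 1;0 0 0 0 -40 0 1;0 0 0 0 -56 0 1;0 0 0 0 -72 0 1;0 0 0 0 -86 0 1;0 0 0 0 -96 0 1;0 0 0 0 -101 0 1;0 0 0 0 -101 0 1;0 0 0 0 -101 -15 1;0 0 0 0 -101 -35 1;0 0 0 0 -101 -60 1'; python3 -c "
from h import *
a=.72;P=.482*np.array([np.cos(a),np.sin(a)])
for z in(.09,.02,-.011):print(goal([*P,z],a+np.pi/2))"
```

```text
t: 9.35
tcp_pos: [0.453, 0.1633, 0.0917]
ee_rot: [1.826, 2.556, 0.001]
contact_force: [-0.3, 0.7, -1.5]
width: 0.166
grasp_force: 59.4
(array([ 0.0004, -0.0001, -0.3901]), array([175.5306, -35.6581,   1.6779]))
(array([ 0.0004, -0.0001, -0.3901]), array([175.5171, -35.6838,  71.6779]))
(array([ 0.0004, -0.0001, -0.3901]), array([175.5111, -35.6952, 102.6779]))
```

```bash
python3 -m jog '0 0 -0.04 20 -4 0 1;0 0 -0.13 60 -12 0 1;0 0 -0.22 100 -20 0 1;0 0 -0.31 140 -28 0 1;0 0 -0.37 168 -34 0 1;0 0 -0.39 175 -36 0 1;0 0 -0.39 175 -36 25 1;0 0 -0.39 175 -36 55 1;0 0 -0.39 175 -36 80 1;0 0 -0.39 175 -36 93 1;0 0 -0.39 175 -36 97 1;0 0 -0.39 175 -36 97 1'; python3 - <<'E'
from h import *
a=grab_frame("side")[120:200,265:365,::-1];b=grab_frame("top")[145:225,205:305,::-1]
top=grab_frame("top")[150:270,170:320,::-1]
cv2.imwrite("pics/lid.png",np.hstack([cv2.resize(a,None,fx=4,fy=4,interpolation=2),cv2.resize(top,(400,320),interpolation=2)]))
E
```

```text
t: 10.85
tcp_pos: [0.362, 0.3171, -0.0064]
ee_rot: [1.297, 2.861, 0.0]
contact_force: [-0.1, -0.4, -0.9]
width: 0.165
grasp_force: 59.4
```

View pics/lid.png

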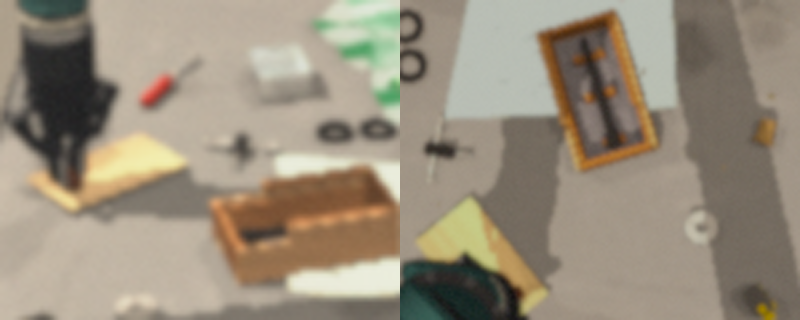

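The lid hangs level just above clear bench (side crop (110,170)), and the drift is visible in the open case (top crop (600,90)). Next I'll set the lid down and retreat.

```bash
python3 -m jog '0 0 0 0 0 2 1;0 0 0 0 0 4 1;0 0 0 0 0 5.5 1;0 0 0 0 0 5.5 1'; python3 -m jog '0 0 0 0 0 1 1;0 0 0 0 0 1 1;0 0 0 0 0 1 0.6;0 0 0 0 0 1 0.3;0 0 0 0 0 1 0.2;0 0 0 0 0 1 0.2'
```

```text
t: 11.5
tcp_pos: [0.3617, 0.317, -0.0123]
ee_rot: [-1.296, -2.862, 0.0]
contact_force: [0.7, 0.2, -0.8]
width: 0.164
grasp_force: 59.4
t: 12.25
tcp_pos: [0.3618, 0.3171, -0.0131]
ee_rot: [-1.296, -2.862, -0.0]
contact_force: [-0.8, -0.4, 0.1]
width: 0.398
grasp_force: 0.0
```

```bash
python3 -m jog '0 0 0 0 0 -25 0.2;0 0 0 0 0 -75 0.2;0 0 0 0 0 -135 0.2;0 0 0 0 0 -160 0.2;0 0 0 0 0 -160 0.2'; python3 - <<'E'
from h import *
f=grab_frame("top");cv2.imwrite("pics/top1.png",f[:,:,::-1])
m=f.astype(int).sum(2)<190;k=np.zeros_like(m,np.uint8)
k[155:210,228:262]=m[155:210,228:262]
n,l,s,c=cv2.connectedComponentsWithStats(k);i=1+np.argmax(s[1:,4]);pt=np.argwhere(l==i)[:,::-1].astype(np.float32);print(s[i],cv2.minAreaRect(pt))
W=np.array([onz("top",u,v,.024)[:2] for u,v in pt]);vx,vy,x,y=cv2.fitLine(W.astype(np.float32),cv2.DIST_HUBER,0,.01,.01).ravel();yaw=np.arctan2(vy,vx);d=np.array([vx,vy]);d*=np.sign(vx);t=(W-[x,y])@d
print("yaw",np.arctan2(d[1],d[0]),"ends",t.min(),t.max(),"mid",np.array([x,y])+d*(t.min()+t.max())/2)
for u in range(9):
    q=np.abs(t-(-.06+.015*u))<.0075;print(round(-.06+.015*u,3),q.sum(),((W[q]-[x,y])@[-d[1],d[0]]).mean() if q.any() else 0)
# case corners via orange/wood mask on undisturbed rim
hsv=cv2.cvtColor(f,cv2.COLOR_RGB2HSV);w=((hsv[:,:,1]>110)&(hsv[:,:,0]<25)&(hsv[:,:,2]>90)).astype(np.uint8);w[:,:215]=0;w[:,275:]=0;w[:150]=0;w[216:]=0
r=cv2.minAreaRect(np.argwhere(w)[:,::-1].astype(np.float32));print(r,onz("top",*r[0],.048))
p=np.array([.5,0,.25])
for z in(.15,):print(goal([.585,.209,z],.333),goal([.585,.209,z],.333+np.pi))
E
```

```text
t: 12.88
tcp_pos: [0.3629, 0.3179, 0.1488]
ee_rot: [1.297, 2.859, 0.007]
contact_force: [-0.0, -0.2, -0.3]
width: 0.399
grasp_force: 0.0
[238 164  15  42 137] ((244.66036987304688, 184.31130981445312), (42.71913528442383, 4.944980144500732), 74.05460357666016)
yaw 0.33518082 ends -0.06045887478838138 0.07781886310920082 mid [0.6122 0.2192]
-0.06 13 0.0010384176930746968
-0.045 21 -8.89034171599421e-05
-0.03 13 -0.0008426698203233853
-0.015 13 -0.00046901934422313664
0.0 17 -0.0003797245503043625
0.015 18 0.0007254379668189203
0.03 13 -0.00019147848413676927
0.045 11 -0.0006298663791884787
0.06 12 0.000833949318942602
((243.20001220703125, 184.09999084472656), (54.07494354248047, 32.57146072387695), 71.56504821777344) [0.6095 0.2196 0.048 ]
(array([ 0.0015, -0.0013,  1.9572]), array([-227.9933,   96.4939,   -2.3304])) (array([ 0.0011,  0.0013, -1.1844]), array([-227.9933,   96.4939,   -2.3304]))
```

```bash
python3 -m jog '0 0 -0.12 -25 10 0 0.3;0 0 -0.27 -65 27 0 0.3;0 0 -0.43 -105 44 0 0.3;0 0 -0.59 -145 61 0 0.3;0 0 -0.75 -180 76 0 0.3;0 0 -0.91 -210 89 0 0.3;0 0 -1.06 -225 96 0 0.3;0 0 -1.16 -228 97 0 0.3;0 0 -1.184 -228 97 20 0.3;0 0 -1.184 -228 97 50 0.3;0 0 -1.184 -228 97 60 0.3;0 0 -1.184 -228 97 60 0.3';python3 -c "
from h import *
print(get_state()['joint_pos'],goal([.5839,.2094,.02],.334+np.pi),goal([.5839,.2094,-.009],.334+np.pi))"
```

```text
t: 14.42
tcp_pos: [0.5836, 0.2095, 0.0852]
ee_rot: [0.522, -3.095, 0.001]
contact_force: [-0.1, 0.6, 0.5]
width: 0.353
grasp_force: 0.0
[ 0.1099  0.7462 -0.7885  1.9099  0.7316  0.8041  0.8196] (array([-0.0002, -0.0032,  0.0001]), array([-0.4855, -0.1407, 65.225 ])) (array([-0.0002, -0.0032,  0.0001]), array([-0.5791, -0.1352, 94.2248]))
```

```bash
python3 -m jog '0 0 0 0 0 20 0.3;0 0 0 0 0 45 0.3;0 0 0 0 0 65 0.3;0 0 0 0 0 80 0.3;0 0 0 0 0 88 0.3;0 0 0 0 0 91 0.3;0 0 0 0 0 91 0.3'; python3 -m jog '0 0 0 0 0 1 0.6;0 0 0 0 0 2 0.8;0 0 0 0 0 2 1;0 0 0 0 0 2 1;0 0 0 0 0 2 1'
```

```text
t: 15.3
tcp_pos: [0.5853, 0.2098, -0.0039]
ee_rot: [-0.521, 3.098, 0.0]
contact_force: [0.8, 0.4, 0.2]
width: 0.348
grasp_force: 0.0
t: 15.92
tcp_pos: [0.5854, 0.2106, -0.0045]
ee_rot: [-0.523, 3.096, 0.001]
contact_force: [-1.4, -0.1, 6.6]
width: 0.118
grasp_force: 58.7
```

```bash
python3 -m jog '0 0 0 0 0 -10 1;0 0 0 0 0 -30 1;0 0 0 0 0 -60 1;0 0 0 0 0 -95 1;0 0 0 0 0 -120 1;0 0 0 0 0 -125 1;0 0 0 0 0 -125 1'; python3 - <<'E'
from h import *
f=cv2.imread("pics/top1.png");g=cv2.resize(f[145:205,350:425],None,fx=8,fy=8,interpolation=cv2.INTER_CUBIC).astype(int)
# rectify to 1mm grid on z=.014 in frame yaw -.42
yaw=-.42;ax=np.array([np.cos(yaw),np.sin(yaw)]);ay=np.array([-ax[1],ax[0]]);C=np.array([.655,-.2405])
b=lambda x,y:(lambda q:(lambda p:p[0]-p[2])(cv2.getRectSubPix(f.astype(np.float32),(1,1),(float(q[0]),float(q[1])))[0,0]))(proj("top",np.append(C+ax*x+ay*y,.014)))
F=[];B=[]
for y in(-.055,-.052,-.049,-.046,-.043,.043,.046,.049,.052,.055):
    xs=np.arange(-.04,.04,.0005);v=np.array([b(x,y) for x in xs]);w=xs[v>40];F.append((y,w.min()));B.append((y,w.max()));
F=np.array(F);B=np.array(B);print((F*1e3).round(1).tolist(),(B*1e3).round(1).tolist(),np.polyfit(*F.T,1),np.polyfit(*B.T,1))
ys=np.arange(-.08,.08,.0005)
for x in(-.012,-.006,0,.006,.012):
    v=np.array([b(x,y) for y in ys]);w=ys[v>40];print(x,w.min(),w.max())
print(get_state()["tcp_pos"])
E
```

```text
t: 16.8
tcp_pos: [0.585, 0.2091, 0.1191]
ee_rot: [-0.52, 3.098, -0.001]
contact_force: [-0.4, -0.6, -1.3]
width: 0.119
grasp_force: 59.0
[[-55.0, -16.5], [-52.0, -17.5], [-49.0, -17.5], [-46.0, -17.5], [-43.0, -17.5], [43.0, -19.5], [46.0, -19.5], [49.0, -19.5], [52.0, -19.0], [55.0, -19.0]] [[-55.0, 17.5], [-52.0, 19.5], [-49.0, -6.0], [-46.0, -4.0], [-43.0, 2.0], [43.0, -5.5], [46.0, 16.5], [49.0, 17.0], [52.0, 18.0], [55.0, 18.0]] [-0.0203 -0.0183] [0.0702 0.0093]
-0.012 -0.05749999999999998 0.05800000000000012
-0.006 -0.050499999999999975 0.04450000000000011
0 -0.04399999999999997 0.039500000000000104
0.006 -0.03249999999999996 0.02300000000000009Traceback (most recent call last):
  File "<stdin>", line 12, in <module>
  File "<stdin>", line 5, in <lambda>
  File "h.py", line 15, in proj
    c=get_calibration(n);q=np.linalg.inv(c["T"])@np.append(p,1);q=c["K"]@q[:3];return q[:2]/q[2]
ValueError: time passes only in moves, steps and waits
```

```bash
python3 -c "
from h import *
print(goal([.5199,-.1826,.119],-.405+np.pi))"
```

```text
(array([-0.0004,  0.0003,  0.7378]), array([ 189.5133, -348.9329,    0.2543]))
```

```bash
python3 -m jog '0 0 0.05 12 -22 0 1;0 0 0.14 34 -63 0 1;0 0 0.23 58 -107 0 1;0 0 0.32 82 -151 0 1;0 0 0.41 106 -195 0 1;0 0 0.5 130 -239 0 1;0 0 0.59 152 -280 0 1;0 0 0.67 172 -317 0 1;0 0 0.72 185 -341 0 1;0 0 0.738 189.5 -349 0 1;0 0 0.738 189.5 -349 20 1;0 0 0.738 189.5 -349 40 1'; python3 -c "
from h import *
print(goal([.5199,-.1826,.0285],-.405+np.pi))"
```

```text
t: 18.3
tcp_pos: [0.5198, -0.1806, 0.0773]
ee_rot: [-0.628, -3.077, -0.002]
contact_force: [-0.2, 0.2, -0.9]
width: 0.117
grasp_force: 59.0
(array([ 0.0009, -0.001 ,  0.0024]), array([-0.9053, -1.831 , 48.8336]))
```

```bash
python3 -m jog '0 0 0 0 -1 18 1;0 0 0 0 -1 36 1;0 0 0 0 -1 45 1;0 0 0 0 -1 49 1;0 0 0 0 -1 49 1'; python3 - <<'E'
from h import *
print(goal([.5199,-.1826,.0285],-.405+np.pi))
C=np.array([.655,-.2405]);a=np.array([.919,-.394]);out=[]
for n,(x,y) in {"side":(305,215),"top":(335,135)}.items():
    g=cv2.resize(grab_frame(n)[y:y+65,x:x+66,::-1],None,fx=6,fy=6,interpolation=cv2.INTER_CUBIC)
    for s,z in((-.02,.055),(-.05,.055),(-.147,.055),(-.02,.014),(.02,.055)):
        r=proj(n,np.append(C+a*s,z));cv2.circle(g,tuple(int(v) for v in(r-[x,y]+.5)*6),2,(0,0,255),-1)
    out.append(g)
cv2.imwrite("pics/bore.png",np.hstack(out))
E
```

```text
t: 18.92
tcp_pos: [0.52, -0.1831, 0.0299]
ee_rot: [0.631, 3.077, -0.0]
contact_force: [0.0, 0.4, -1.4]
width: 0.116
grasp_force: 59.0
(array([0.    , 0.0003, 0.0004]), array([0.2579, 0.4248, 1.4364]))
```

View pics/bore.png

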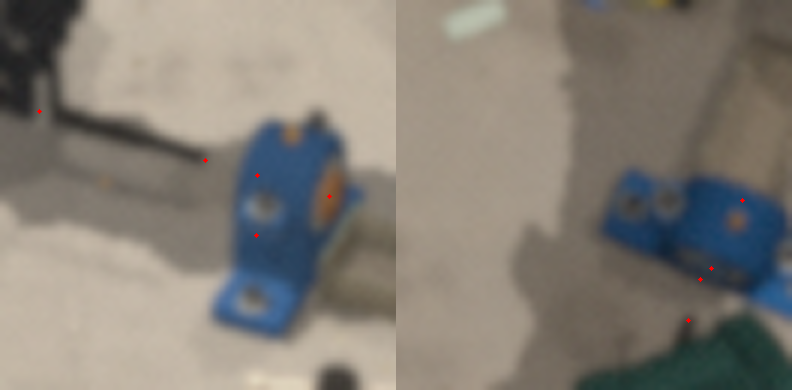

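The drift's tip ends at side crop (200,155) and top crop (686,325), within 1 px of the predictions, so it is on the bore axis and 1–2 mm high. I'll lower it slightly and enter.

```bash
python3 -m jog '0 0 0 -6 0.4 1 1;0 0 0 -14 0.4 2 1;0 0 0 -22 0.4 2 1;0 0 0 -30 0.4 2 1;0 0 0 -37 0.4 2 1;0 0 0 -37 0.4 2 1'; python3 -c "
from h import *
C=np.array([.655,-.2405]);d=get_state()['tcp_pos'][:2]-C;print(d@[.919,-.394],d@[.394,.919],get_state()['contact_force'])"
```

```text
t: 19.77
tcp_pos: [0.5547, -0.1976, 0.0279]
ee_rot: [0.632, 3.077, 0.0]
contact_force: [-0.1, -0.0, -0.4]
width: 0.118
grasp_force: 59.0
-0.10906369619303632 -7.40066009752786e-05 [-0.138  -0.0409 -0.381 ]
```

The tip is 8 mm into the bore without contact. I'll push on.

```bash
python3 -m jog '0 0 0 -5 0 0 1;0 0 0 -10 0 0 1;0 0 0 -15 0 0 1;0 0 0 -15 0 0 1'; python3 -m jog '0 0 0 -6 0 0 1;0 0 0 -12 0 0 1;0 0 0 -18 0 0 1;0 0 0 -24 0 0 1;0 0 0 -30 0 0 1;0 0 0 -35 0 0 1;0 0 0 -35 0 0 1'; python3 -c "
from h import *
C=np.array([.655,-.2405]);d=get_state()['tcp_pos'][:2]-C;print(d@[.919,-.394],d@[.394,.919],get_state()['contact_force'])"
```

```text
t: 20.27
tcp_pos: [0.5683, -0.2035, 0.0279]
ee_rot: [0.632, 3.077, 0.0]
contact_force: [0.2, -0.3, -1.2]
width: 0.118
grasp_force: 59.0
t: 21.15
tcp_pos: [0.6003, -0.2172, 0.0279]
ee_rot: [0.632, 3.077, 0.0]
contact_force: [-0.6, 0.1, -1.2]
width: 0.12
grasp_force: 59.0
-0.05941055057477272 -0.0001486109404667142 [-0.6095  0.1184 -1.168 ]
```

```bash
python3 - <<'E'
from h import *
b=cv2.imread("pics/side0.png");a=grab_frame("side")[:,:,::-1]
for n,f in(("before",b),("now",a)):
    h=cv2.cvtColor(np.ascontiguousarray(f),cv2.COLOR_BGR2HSV);m=(h[:,:,0]<22)&(h[:,:,1]>90)&(h[:,:,2]>60);p=np.argwhere(m[225:290,340:410])+[225,340];print(n,len(p),p.mean(0) if len(p) else 0)
C=np.array([.655,-.2405]);A=np.array([.919,-.394])
for s,z in((.02,.055),(.04,.055),(.04,.012),(.07,.012)):print(proj("side",np.append(C+A*s,z)))
x,y=320,215
cv2.imwrite("pics/after.png",np.hstack([cv2.resize(np.ascontiguousarray(f[y:y+70,x:x+75]),None,fx=5,fy=5,interpolation=2) for f in(b,a)]))
E
```

```text
before 20 [247.15 359.6 ]
now 86 [257.2907 365.6163]
[359.4689 247.3098]
[365.5559 249.0904]
[365.0674 259.6725]
[374.157  262.4179]
```

View pics/after.png

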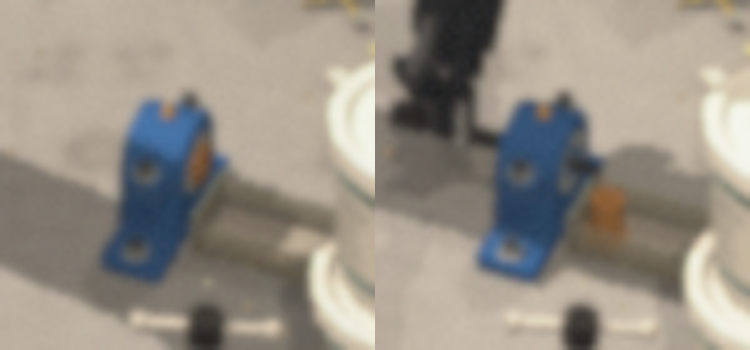

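The after-frame shows the bronze bushing lying in the drawer at crop (607,210), with the drift tip projecting at (583,163). I'll draw it out now.

```bash
python3 -m jog '0 0 0 5 0 0 1;0 0 0 14 0 0 1;0 0 0 25 0 0 1;0 0 0 38 0 0 1;0 0 0 52 0 0 1;0 0 0 67 0 0 1;0 0 0 82 0 0 1;0 0 0 95 0 0 1;0 0 0 98 0 0 1;0 0 0 98 0 -25 1;0 0 0 98 0 -60 1;0 0 0 98 0 -92 1'; python3 - <<'E'
from h import *
f=grab_frame("side");s=get_state();p=s["tcp_pos"]
# drift tip seen vs predicted
A=np.array([.919,-.394]);print(proj("side",np.append(p[:2]+A*.0971,p[2]+.0265)),proj("side",np.append(p[:2]+A*.05,p[2]+.0265)))
m=f[205:245,325:352].astype(int).sum(2)<150;q=np.argwhere(m)+[205,325]
for u in range(325,352):
    r=q[q[:,1]==u][:,0];print(u,(r.min(),r.max()) if len(r) else "-",end=" ")
print(p,goal([.5854,.2106,.119],.334+np.pi),goal([.5854,.2106,.119],.336+np.pi))
E
```

```text
t: 22.7
tcp_pos: [0.5103, -0.1785, 0.1209]
ee_rot: [0.632, 3.077, 0.0]
contact_force: [0.0, 0.5, -0.7]
width: 0.12
grasp_force: 59.0
[336.4719 215.7161] [322.435  211.9275]
325 - 326 - 327 - 328 - 329 - 330 - 331 - 332 - 333 - 334 - 335 - 336 - 337 - 338 - 339 - 340 - 341 - 342 - 343 - 344 - 345 - 346 - 347 - 348 - 349 - 350 - 351 - [ 0.513  -0.1788  0.1246] (array([-0.0018,  0.0071, -0.7389]), array([ 86.8356, 386.4506,   5.2822])) (array([-0.0019,  0.0071, -0.7409]), array([ 86.8356, 386.4506,   5.2822]))
```

```bash
python3 -m jog '0 0 -0.05 4 18 0 1;0 0 -0.14 14 62 0 1;0 0 -0.23 24 107 0 1;0 0 -0.32 34 152 0 1;0 0 -0.41 44 197 0 1;0 0 -0.5 55 243 0 1;0 0 -0.59 65 288 0 1;0 0 -0.67 75 332 0 1;0 0 -0.72 83 368 0 1;0 0 -0.739 86 384 0 1;0 0 -0.739 86 386 0 1;0 0 -0.739 86 386 0 1'; python3 -m jog '0 0 0 0 0 0 1;0 0 0 0 0 0 1'; python3 - <<'E'
from h import *
f=grab_frame("side");p=get_state()["tcp_pos"];A=np.array([np.cos(.334),np.sin(.334)])
P=[proj("side",np.append(p[:2]+A*s,p[2]+.0265)) for s in(.03,.05,.07,.09,.0971)];print(np.array(P).tolist())
g=f.astype(np.float32).mean(2)
for u,v in P:print(round(u,1),round(v,1),[int(cv2.getRectSubPix(g,(1,1),(float(u),float(v+k)))[0,0]) for k in range(-6,7)])
u,v=P[-1];print([int(cv2.getRectSubPix(g,(1,1),(float(u+k),float(v-1+.0*k)))[0,0]) for k in range(-6,7)])
print(p,goal([.5854,.2106,.05],.334+np.pi),goal([.5854,.2106,-.0045],.334+np.pi))
E
```

```text
t: 24.25
tcp_pos: [0.5824, 0.2082, 0.1191]
ee_rot: [0.52, -3.097, 0.003]
contact_force: [-1.1, -0.5, -1.6]
width: 0.117
grasp_force: 59.0
t: 24.5
tcp_pos: [0.5828, 0.2087, 0.1198]
ee_rot: [0.52, -3.098, 0.001]
contact_force: [-0.5, -0.1, -1.0]
width: 0.117
grasp_force: 59.0
[[341.40438296074285, 149.15651680346159], [346.3669597856357, 148.3804120131179], [351.3041658530556, 147.60827499337086], [356.21619522573985, 146.84007539445957], [357.95394666960516, 146.568305854642]]
341.4 149.2 [127, 141, 160, 160, 137, 93, 75, 112, 151, 166, 168, 169, 171]
346.4 148.4 [144, 145, 153, 157, 136, 92, 60, 54, 58, 65, 76, 82, 96]
351.3 147.6 [174, 173, 174, 170, 153, 119, 104, 122, 133, 116, 90, 77, 81]
356.2 146.8 [170, 169, 169, 167, 154, 122, 109, 127, 134, 109, 80, 73, 82]
358.0 146.6 [194, 179, 162, 155, 152, 143, 138, 141, 131, 103, 89, 97, 97]
[149, 140, 137, 135, 131, 134, 143, 146, 144, 147, 152, 158, 165]
[0.5828 0.2091 0.1199] (array([-0.0007, -0.0002, -0.0012]), array([-2.9355,  0.6487, 69.9058])) (array([-0.0007, -0.0002, -0.0012]), array([ -2.9457,   0.6853, 124.4058]))
```

The drift still sits where predicted, level and with no slip. I'll lower it into the saddles.

```bash
python3 -m jog '0 0 0 -3 0.7 15 1;0 0 0 -3 0.7 40 1;0 0 0 -3 0.7 65 1;0 0 0 -3 0.7 85 1;0 0 0 -3 0.7 97 1;0 0 0 -3 0.7 104 1;0 0 0 -3 0.7 108 1;0 0 0 -3 0.7 108 1;0 0 0 -3 0.7 108 1'; python3 -c "
from h import *
print(goal([.5854,.2106,-.0045],.334+np.pi))"
```

```text
t: 25.68
tcp_pos: [0.5857, 0.2121, 0.0125]
ee_rot: [-0.522, 3.097, 0.0]
contact_force: [-0.2, -0.2, -1.1]
width: 0.111
grasp_force: 59.0
(array([0.0001, 0.0011, 0.0002]), array([ 0.8282, -1.3152, 16.9693]))
```

```bash
python3 -m jog '0 0 0 0.5 -1 4 1;0 0 0 0.5 -1 8 1;0 0 0 0.5 -1 12 1;0 0 0 0.5 -1 14.5 1;0 0 0 0.5 -1 14.5 1'; python3 -m jog '0 0 0 0 0 1.5 1;0 0 0 0 0 2 1;0 0 0 0 0 2 1'
```

```text
t: 26.3
tcp_pos: [0.585, 0.2107, -0.0029]
ee_rot: [0.523, -3.097, 0.0]
contact_force: [-0.4, -0.6, -1.3]
width: 0.114
grasp_force: 59.0
t: 26.68
tcp_pos: [0.5852, 0.211, -0.0045]
ee_rot: [-0.523, 3.098, 0.0]
contact_force: [-0.4, 0.2, -1.1]
width: 0.117
grasp_force: 59.1
```

```bash
python3 -m jog '0 0 0 0 0 1 1;0 0 0 0 0 1 1;0 0 0 0 0 1 1'; python3 -m jog '0 0 0 0 0 0.8 1;0 0 0 0 0 0.8 1;0 0 0 0 0 0.8 1'
```

```text
t: 27.05
tcp_pos: [0.5853, 0.211, -0.0045]
ee_rot: [-0.523, 3.097, -0.001]
contact_force: [-1.7, -0.7, 6.0]
width: 0.114
grasp_force: 59.9
t: 27.42
tcp_pos: [0.5853, 0.211, -0.0046]
ee_rot: [-0.523, 3.097, -0.002]
contact_force: [-2.7, -1.8, 11.4]
width: 0.117
grasp_force: 60.5
```

It is seated at the same height where it was picked up. I'll unload, release and retreat.

```bash
python3 -m jog '0 0 0 0 0 -1.5 1;0 0 0 0 0 -1.5 0.8;0 0 0 0 0 -1.5 0.5;0 0 0 0 0 -1.5 0.3;0 0 0 0 0 -1.5 0.3;0 0 0 0 0 -10 0.3;0 0 0 0 0 -30 0.3;0 0 0 0 0 -65 0.3;0 0 0 0 0 -110 0.3;0 0 0 0 0 -150 0.3'; python3 -m jog '0 0 0 30 0 -20 0.3;0 0 0 70 100 -40 0.3;0 0 0 70 155 -40 0.3;0 0 0 70 215 -40 0.3;0 0 0 70 260 -40 0.3;0 0 0 70 270 -40 0.3;0 0 0 70 270 -40 0.3'; python3 - <<'E'
from h import *
f=grab_frame("top");cv2.imwrite("pics/top9.png",f[:,:,::-1])
m=f.astype(int).sum(2)<190;k=np.zeros_like(m,np.uint8)
k[155:210,228:262]=m[155:210,228:262]
n,l,s,c=cv2.connectedComponentsWithStats(k);i=1+np.argmax(s[1:,4]);pt=np.argwhere(l==i)[:,::-1].astype(np.float32);print(s[i],cv2.minAreaRect(pt))
W=np.array([onz("top",u,v,.024)[:2] for u,v in pt]);vx,vy,x,y=cv2.fitLine(W.astype(np.float32),cv2.DIST_HUBER,0,.01,.01).ravel();d=np.array([vx,vy])*np.sign(vx);t=(W-[x,y])@d
print(np.arctan2(d[1],d[0]),np.array([x,y])+d*(t.min()+t.max())/2,np.ptp(t))
# lid
h=cv2.cvtColor(f,cv2.COLOR_RGB2HSV);w=((h[:,:,1]>60)&(h[:,:,0]>12)&(h[:,:,0]<35)).astype(np.uint8);w[:,:150]=0;w[:,240:]=0;w[:210]=0;w[290:]=0
q=cv2.minAreaRect(np.argwhere(w)[:,::-1].astype(np.float32));print("lid",q,onz("top",*q[0],.005),w.sum())
# bystander change
a=cv2.imread("pics/top0.png")[:,:,::-1].astype(int)
for n,u,v in(("bearing",283,235),("wrench",186,206),("tape",306,260),("newb",308,197),("alu",360,246),("thread",387,275),("carton",133,191),("motor",444,213),("drawer",397,150)):print(n,np.abs(a-f.astype(int)).sum(2)[v-12:v+13,u-12:u+13].mean().round(1),end=" ")
E
```

```text
t: 28.68
tcp_pos: [0.5854, 0.2113, 0.1467]
ee_rot: [-0.523, 3.096, 0.001]
contact_force: [-0.3, -0.2, -0.0]
width: 0.35
grasp_force: 0.0
t: 29.55
tcp_pos: [0.4283, 0.4461, 0.1856]
ee_rot: [-0.531, 3.095, 0.005]
contact_force: [1.1, -0.6, -0.5]
width: 0.347
grasp_force: 0.0
[239 165  15  40 124] ((245.5962371826172, 184.47454833984375), (41.028106689453125, 5.345311164855957), 75.17352294921875)
0.34695888 [0.6111 0.2179] 0.13308373677631782
lid ((213.33506774902344, 220.62887573242188), (8.731976509094238, 55.5394287109375), 66.03751373291016) [0.4942 0.3169 0.005 ] 122
bearing 28.3 wrench 25.3 tape 61.9 newb 77.7 alu 143.9 thread 25.2 carton 26.4 motor 25.5 drawer 65.6
```

```bash
python3 -m jog '0 0 0 0 -30 -15 0.3;0 0 0 0 -80 -40 0.3;0 0 0 0 -140 -50 0.3;0 0 0 0 -200 -50 0.3;0 0 0 0 -260 -50 0.3;0 0 0 20 -320 -50 0.3;0 0 0 20 -380 -50 0.3;0 0 0 20 -430 -50 0.3;0 0 0 20 -460 -50 0.3;0 0 0 20 -470 -50 0.3;0 0 0 20 -470 -50 0.3;0 0 0 20 -470 -50 0.3'; python3 - <<'E'
from h import *
f=grab_frame("top")
m=f.astype(int).sum(2)<190;k=np.zeros_like(m,np.uint8)
k[155:210,228:262]=m[155:210,228:262]
n,l,s,c=cv2.connectedComponentsWithStats(k);i=1+np.argmax(s[1:,4]);pt=np.argwhere(l==i)[:,::-1].astype(np.float32);print(s[i],cv2.minAreaRect(pt))
W=np.array([onz("top",u,v,.024)[:2] for u,v in pt]);vx,vy,x,y=cv2.fitLine(W.astype(np.float32),cv2.DIST_HUBER,0,.01,.01).ravel();d=np.array([vx,vy])*np.sign(vx);t=(W-[x,y])@d
print(np.arctan2(d[1],d[0]),np.array([x,y])+d*(t.min()+t.max())/2,np.ptp(t))
h=cv2.cvtColor(f,cv2.COLOR_RGB2HSV);w=((h[:,:,1]>60)&(h[:,:,0]>12)&(h[:,:,0]<35)).astype(np.uint8);w[:,:150]=0;w[:,240:]=0;w[:210]=0;w[290:]=0
q=cv2.minAreaRect(np.argwhere(w)[:,::-1].astype(np.float32));print("lid",[onz("top",*b,.005).round(3)[:2].tolist() for b in cv2.boxPoints(q)],onz("top",*q[0],.005),w.sum())
g=grab_frame("side");h=cv2.cvtColor(g,cv2.COLOR_RGB2HSV);m=(h[:,:,0]<22)&(h[:,:,1]>90)&(h[:,:,2]>60);p=np.argwhere(m[225:290,340:410])+[225,340];print("bushing",len(p),p.mean(0))
E
```

```text
t: 31.1
tcp_pos: [0.5651, -0.0059, 0.2339]
ee_rot: [-0.527, 3.097, 0.001]
contact_force: [0.1, 0.7, -0.4]
width: 0.346
grasp_force: 0.0
[238 165  17  41 148] ((245.98074340820312, 184.5961456298828), (41.484840393066406, 6.841052055358887), 74.74488067626953)
0.35943827 [0.6106 0.2176] 0.13413128378611092
lid [[0.428, 0.437], [0.572, 0.271], [0.453, 0.169], [0.311, 0.335]] [0.4404 0.3034 0.005 ] 1370
bushing 88 [257.7386 365.7841]
```

```bash
python3 - <<'E'
from h import *
now=grab_frame("top")[:,:,::-1];old=cv2.imread("pics/top1.png");b=cv2.imread("pics/top9.png")
C=np.array([.6122,.2192]);A=np.array([np.cos(.334),np.sin(.334)]);N=np.array([-A[1],A[0]])
uv={(s,l):proj("top",np.append(C+A*s+N*l,.024)) for s in np.arange(-.08,.081,.01) for l in np.arange(-.015,.0151,.003)}
for s in np.arange(-.08,.081,.01):
    o=[]
    for f in(old,b,now):
        g=f.astype(np.float32).mean(2);o.append([int(cv2.getRectSubPix(g,(1,1),tuple(map(float,uv[(s,l)])))[0,0]) for l in np.arange(-.015,.0151,.003)])
    print(round(s*1e3),o[0],o[1],o[2])
print(get_state()["t"],proj("side",[*C,.024]))
s0=cv2.resize(grab_frame("side")[160:185,325:370],None,fx=1,fy=1)
E
```

```text
-80 [107, 108, 108, 107, 108, 110, 109, 108, 108, 107, 105] [110, 111, 112, 111, 111, 113, 114, 113, 112, 111, 110] [99, 100, 99, 99, 100, 102, 101, 100, 100, 98, 97]
-70 [88, 84, 80, 76, 72, 68, 71, 78, 82, 88, 91] [90, 86, 80, 77, 76, 74, 74, 81, 86, 91, 96] [75, 70, 66, 64, 63, 63, 64, 70, 73, 75, 80]
-60 [83, 75, 64, 52, 44, 44, 47, 49, 63, 80, 89] [84, 71, 59, 48, 43, 47, 48, 57, 74, 88, 95] [67, 58, 48, 39, 36, 39, 43, 53, 71, 82, 84]
-50 [106, 91, 75, 57, 42, 42, 49, 63, 82, 100, 114] [100, 83, 65, 52, 46, 46, 56, 76, 97, 111, 120] [84, 68, 54, 40, 36, 40, 50, 72, 94, 106, 109]
-40 [112, 95, 81, 69, 53, 47, 57, 79, 99, 113, 120] [113, 97, 81, 64, 49, 50, 66, 91, 111, 120, 123] [109, 87, 66, 51, 39, 44, 62, 88, 105, 111, 110]
-30 [118, 108, 89, 72, 53, 49, 58, 79, 101, 114, 120] [119, 104, 84, 65, 50, 51, 66, 91, 112, 121, 125] [116, 100, 81, 62, 44, 45, 63, 88, 106, 111, 111]
-20 [110, 100, 86, 69, 53, 46, 58, 80, 101, 113, 118] [110, 98, 83, 66, 54, 53, 68, 91, 111, 121, 124] [108, 95, 81, 64, 48, 47, 63, 89, 110, 118, 121]
-10 [102, 93, 78, 62, 50, 47, 55, 72, 89, 100, 108] 
[... 746 characters left out ...]
92, 80, 68, 55, 52, 68, 83, 91, 96, 101] [96, 89, 78, 65, 54, 54, 67, 84, 90, 96, 99]
50 [99, 100, 91, 76, 60, 48, 55, 66, 82, 98, 109] [101, 103, 94, 77, 62, 53, 58, 71, 84, 99, 111] [100, 101, 92, 79, 60, 50, 59, 71, 83, 99, 111]
60 [108, 108, 98, 81, 60, 54, 64, 75, 88, 99, 104] [111, 111, 99, 82, 65, 57, 67, 87, 105, 119, 126] [109, 111, 99, 79, 64, 56, 66, 84, 103, 118, 125]
70 [112, 107, 97, 83, 71, 65, 69, 76, 80, 82, 83] [115, 110, 99, 87, 82, 88, 102, 114, 121, 124, 124] [114, 109, 96, 85, 81, 88, 100, 112, 120, 122, 123]
80 [64, 63, 59, 56, 53, 52, 52, 53, 53, 51, 50] [84, 82, 80, 81, 82, 81, 81, 84, 84, 82, 80] [83, 82, 77, 80, 80, 81, 81, 82, 81, 80, 82]
31.25 [341.5073 176.5456]
```

```bash
python3 -c "
from plant import *
print(close_job())"
```

```text
the job is handed in; nothing more can be done
None
```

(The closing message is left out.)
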